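# Take the formed bracket out of the blue die

### The job

Lift the U-shaped metal bracket out of the blue forming die and put it into the yellow order tray, standing on its base with the flanges up; lower it right down to the tray floor before letting go. Leave the identical bracket in the red die where it is.

Things in the scene. Friction and masses are not known exactly. Their poses are not given: they have to be found in the camera images.
- bracket_mid (a point): centre (half-way up) of the bracket to take: rigid bare-metal U channel, 70 long (x), 40 wide outside its two flanges (y), 56 mm high (z up), sheet 4 mm, open at top and ends, 0.3 kg. Stands loose, base down, in the blue die's pocket; the die's top face is 8 mm below this point and the flanges end 28 mm above it: grip from above across the outside of both flanges (closing along y)
- blue_die: blue forming die, fixed, a block 160 (x) by 130 (y) by 45 mm high; origin at the centre of its underside, z up. In the middle of its top an open pocket 78 (x) by 48 (y), 20 mm deep (4 mm clear round the bracket). Two steel guide pillars 18 mm thick rise 25 mm above the top face at x = +63, y = +-50 mm. A red die of the same form stands elsewhere
- order_tray: yellow open tray fixed to the counter, 220 mm (x) by 170 mm (y) outside, walls 4 mm thick and 18 mm high overall; origin at the centre of its underside, on the counter; z up; its inner floor is about 4 mm above the origin. It starts empty.
- other_bracket_mid (a point): centre of the identical bracket that stands in the red die in the same way; to be left alone. The two dies and the tray stand in any order from left to right.

How it is judged:
On the way, in this order (a step that is already met when the one before it is completed fails the run):
1. the bracket is lifted clear out of the blue die (z of bracket_mid in the frame of blue_die above 0.085 m), for 0.1 s.
2. the bracket, still held by the fingers, is lowered inside the tray to within 12 mm of its floor (x of bracket_mid in the frame of order_tray between -0.1 and 0.1 m and y of bracket_mid in the frame of order_tray between -0.075 and 0.075 m and z of bracket_mid in the frame of order_tray below 0.044 m and contact force between the fingers and bracket above 1 N), for 0.05 s.
At the end, for the whole second after the job is handed in: the bracket from the blue die stands released and still on the tray floor, flanges up within 10 degrees, its centre within 100 mm (x) and 75 mm (y) of the tray centre and 6 mm of its standing height; the other bracket is within 12 mm of where it began (x of bracket_mid in the frame of order_tray between -0.1 and 0.1 m and y of bracket_mid in the frame of order_tray between -0.075 and 0.075 m and z of bracket_mid in the frame of order_tray between 0.026 and 0.038 m and angle between bracket_mid's own z axis and vertical below 0.17 rad and linear speed of bracket below 0.02 m/s and contact force between the fingers and bracket below 0.1 N and distance of other_bracket_mid from where it was at the start of the episode below 0.012 m); the robot touches nothing.
It fails at once if the bracket in the red die is moved by more than 12 mm (distance of other_bracket_mid from where it was at the start of the episode above 0.012 m).
It also fails if it takes over 37 s, if anything falls off the work surface, if the arm or the gripper's body presses on something with over 40 N, if the wrist force passes 120 N, or if a joint passes its speed limit or range.

### The arm

A 6-joint arm with a two-finger parallel gripper is mounted at the origin on the work surface. World frame = base frame: x ahead of the robot, y to its left, z up, the work surface at z = 0. Lengths are in m, angles in rad, forces in N, time in s.
With the tool pointing down it reaches from about 0.35 to 0.775 m from the base axis. Payload 5.5 kg.
Tool frame: the origin (TCP) lies at the very end of the fingers, on their centre line; the grasp point (between the pads) lies 19 mm behind it; x points along the fingers, y is the direction in which the jaws open and shut, and the axes are right-handed (so a half turn about x gives the same grasp; the last joint's range is limited). The gripper opens to 85 mm and grips with 20 to 120 N. Pads are 22 mm wide; open, the fingers measure 114 mm over their backs; the gripper's body (76 mm by 85 mm) begins 54 mm behind the grasp point. The pads swing forward as they close: fully open they stand 13 mm farther back than shut.
Start: joints at [-1.332, 0.313, 0.046, 1.304, 0, 1.431], TCP at [0.213, -0.534, 0.231] pointing down, gripper open.
Joint ranges: [-2.76, 2.76], [-0.86, 1.69], [-1.03, 1.26], [-2.2, 2.34], [-1.47, 1.5], [-3.14, 3.14]. Speed limits (rad/s): [2.57, 2.57, 3.14, 3.14, 3.14, 3.14].

### API

Orientations are given as a unit quaternion [w, x, y, z].
In Python, from workcell import env gives the robot as it stands.
- The arm moves only by the tool drive_tool, never from a script. Its argument "plan" is a list that holds one entry, the list of rows, each a list of 7 numbers: the shift along the tool's x, y, z in cm, then the turn, a rotation vector about the tool's x, y, z in degrees, then the opening, from 0 (shut) to 1 (fully open). In form: [[[tx, ty, tz, wx, wy, wz, fingers], ...]]. A call has exactly 5 rows; each row shifts and turns the commanded pose from where the row before left it, along the tool's axes as they then stand; what a row does not reach is not made up. A row lasts 1/12 s, in which the tool goes at most 41.7 mm and 7.16 degrees, less where a joint would pass 70% of its speed; a pose out of reach is approached as far as the arm can. A call with a gripper value outside its range is refused whole. The fingers move at their own pace and stop on an object; "squeeze" is the grip in N (left out, the last holds). Time passes only in rows, so rows that do not move let the fingers close, or fill a call up. It gives the time, the measured TCP pose, the force and the opening at its end, in the units of the state.
- env.get_state(): the state, without advancing time (a new reading comes with each control period).
- env.read_camera(name): name is "scene" or "side" or "wrist"; returns the picture (420x560x3 uint8, red, green, blue); there is no depth.
- env.camera_model(name): a dict with "camera_matrix" (3x3 intrinsics, pixels), "camera_from_world" (4x4, takes a point from world to camera coordinates); the wrist camera has in their place "T_tool_cam" (4x4, takes a point from camera to tool coordinates, whose origin is the TCP and whose axes are the tool frame's). Camera axes: x right, y down, z forward; pixel columns grow to the right and rows downward; lengths in m; the calibration is good to about 2 mm. A picture is of the moment at which its call begins: read the wrist's pose just before it. camera_model takes no time and is no camera call.
- env.hand_in(): hands the job in, once; it reports no verdict.
The state is a dict: "clock": time; "joint_pos": joint angles; "qvel": joint speeds; "tau": joint torques, N m; "tcp_pos": TCP position; "orientation": TCP orientation; "wrist_force": force on the tool from outside, world axes, zero at the start; "ft_torque": the same for the moment, N m; "finger_gap": finger opening in m.
Only numpy, scipy, OpenCV 4.12 (cv2) and the standard library are available. Lean on these libraries where they do the work, as an engineer would, in place of code of your own. Each camera call takes 0.05 s, during which the arm holds its last target.

## Working session

There is one attempt and no reset: what is moved stays moved. The work goes in short steps, Python scripts to look and compute and a tool call to move; the robot and the scene stay as the last step left them, time stands still between calls to the robot, and variables do not carry over. Pictures are saved under pics/ and viewed, and the job is handed in when it is done.

Besides the shell and the picture viewer there is one more tool, called after ">>>" as name([rows], argument=value, ...), one row to a line, values as JSON. drive_tool: Moves the arm, as the interface text tells. Its arguments: {"type":"object","properties":{"plan":{"type":"array","items":{"type":"array","items":{"type":"array","items":{"type":"number"}}}},"squeeze":{"type":"number"}},"required":["plan"]}

```bash
ls; mkdir -p pics; python3 - <<'E'
from workcell import env
import cv2
print(env.get_state())
for n in ["scene","side"]:
    cv2.imwrite(f"pics/{n}0.png",env.read_camera(n)[:,:,::-1]); m=env.camera_model(n); print(n,m)
print(env.camera_model("wrist"))
E
```

```text
pics
{'clock': 0.0, 'joint_pos': array([-1.33157877e+00,  3.13976247e-01,  4.49871649e-02,  1.30360518e+00,
        2.01383537e-05,  1.43122873e+00]), 'qvel': array([-1.39233413e-03, -2.87701937e-04, -9.28005744e-04,  1.85287916e-03,
        9.51129596e-05,  1.28367357e-03]), 'tau': array([-2.08617882e-05, -4.80629468e+01,  2.98530793e+01,  1.95991178e-02,
       -3.57660099e-05,  1.30062936e-06]), 'tcp_pos': array([ 0.2125228 , -0.53373654,  0.23042596]), 'orientation': array([-0.1324863 , -0.69443802, -0.13375677,  0.69448711]), 'wrist_force': array([ 0.53377886, -0.43291687,  0.00166736]), 'ft_torque': array([ 0.01918243,  0.00041782, -0.00414405]), 'finger_gap': 0.08518179709998712}
scene {'camera_matrix': array([[451.96576984,   0.        , 277.72396227],
       [  0.        , 451.96576984, 209.67061903],
       [  0.        ,   0.        ,   1.        ]]), 'camera_from_world': array([[ 0.50440222,  0.8634651 , -0.00253249, -0.26719249],
       [ 0.71508702, -0.41936591, -0.55926988, -0.33199739],
       [-0.48397206,  0.28028602, -0.82898178,  1.25187428],
       [ 0.        , 
[... 315 characters left out ...]
100873,  0.63479734, -0.75970315,  0.15317057],
       [ 0.14242223, -0.74638121, -0.65010076,  0.90163535],
       [ 0.        ,  0.        ,  0.        ,  1.        ]])}
{'camera_matrix': array([[312.6705895 ,   0.        , 280.44398297],
       [  0.        , 312.6705895 , 213.3891844 ],
       [  0.        ,   0.        ,   1.        ]]), 'T_tool_cam': array([[ 3.60657398e-04, -2.70804863e-01,  9.62634197e-01,
        -1.42490409e-01],
       [ 9.99999801e-01, -4.00389297e-04, -4.87292781e-04,
        -1.23364470e-03],
       [ 5.17389684e-04,  9.62634181e-01,  2.70804664e-01,
        -6.88046572e-02],
       [ 0.00000000e+00,  0.00000000e+00,  0.00000000e+00,
         1.00000000e+00]])}
```

View pics/scene0.png

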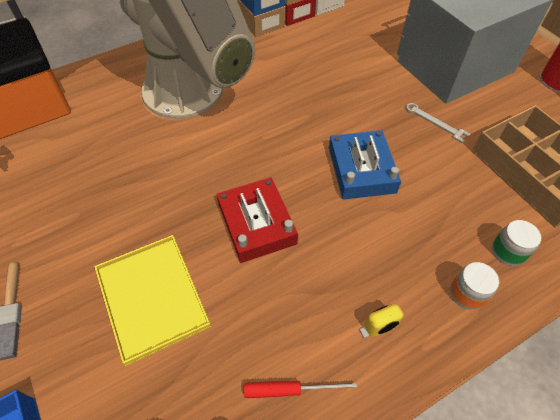

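View pics/side0.png

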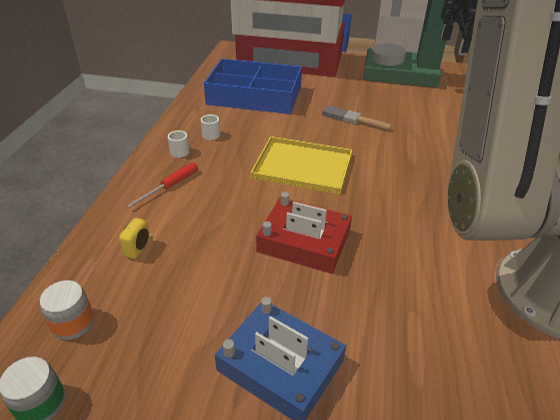

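```bash
cat > h.py <<'E'
import numpy as np, cv2
from scipy.optimize import minimize
from scipy.spatial.transform import Rotation as R
from workcell import env
def proj(P,K,T):
    P=np.atleast_2d(P); c=P@T[:3,:3].T+T[:3,3]; u=c@K.T; return u[:,:2]/u[:,2:]
def fixed(n):
    m=env.camera_model(n); return m["camera_matrix"],m["camera_from_world"]
def wrist(s):
    m=env.camera_model("wrist"); T=np.eye(4); T[:3,:3]=R.from_quat(s["orientation"],scalar_first=True).as_matrix(); T[:3,3]=s["tcp_pos"]
    return m["camera_matrix"],np.linalg.inv(T@m["T_tool_cam"])
def mask(img,col):
    h=cv2.cvtColor(img,cv2.COLOR_RGB2HSV); H,S,V=cv2.split(h)
    if col=="blue": m=(H>100)&(H<125)&(S>130)&(V>40)
    if col=="yellow": m=(H>22)&(H<36)&(S>140)&(V>90)
    if col=="red": m=((H<4)|(H>174))&(S>190)&(V>60)
    return m.astype(np.uint8)
def hull(img,col,near):
    n,l,st,ce=cv2.connectedComponentsWithStats(mask(img,col))
    i=min((i for i in range(1,n) if st[i,4]>300),key=lambda i:np.hypot(*(ce[i]-near)))
    c,_=cv2.findContours((l==i).astype(np.uint8),cv2.RETR_EXTERNAL,cv2.CHAIN_APPROX_NONE)
    p=max(c,key=len)[:,0].astype(np.float32)
    # pixel centres -> grow half pixel
    p=np.concatenate([p+d for d in np.array([[.5,.5],[-.5,.5],[.5,-.5],[-.5,-.5]],np.float32)])
    return cv2.convexHull(p)[:,0],st[i]
def box(q,d):
    c,s=np.cos(q[2]),np.sin(q[2]); X=[]
    for z in (0,d[2]):
        for a,b in ((1,1),(1,-1),(-1,-1),(-1,1)):
            x,y=a*d[0]/2,b*d[1]/2; X.append([q[0]+c*x-s*y,q[1]+s*x+c*y,z])
    return np.array(X)
def fit(views,d,q0):
    def cost(q):
        t=0
        for h,K,T in views:
            p=cv2.convexHull(proj(box(q,d),K,T).astype(np.float32))[:,0]
            a,_=cv2.intersectConvexConvex(p,h.astype(np.float32)); t+=1-a/(cv2.contourArea(p)+cv2.contourArea(h)-a)
        return t/len(views)
    best=None
    for y in np.arange(4)*np.pi/4:
        r=minimize(cost,[q0[0],q0[1],q0[2]+y],method="Nelder-Mead",options=dict(initial_simplex=np.array([q0[0],q0[1],q0[2]+y])+np.array([[0,0,0],[.03,0,0],[0,.03,0],[0,0,.3]]),maxiter=600,xatol=1e-5,fatol=1e-6))
        if best is None or r.fun<best.fun: best=r
    return best.x,best.fun
def back(uv,z,K,T):
    d=T[:3,:3].T@np.linalg.inv(K)@np.array([*uv,1.]); o=-T[:3,:3].T@T[:3,3]; return o+d*(z-o[2])/d[2]
E
python3 - <<'E'
from h import *
near={"blue":[(364,165),(280,355)],"red":[(257,218),(305,235)],"yellow":[(150,297),(303,163)]}
D={"blue":(.16,.13,.045),"red":(.16,.13,.045),"yellow":(.22,.17,.018)}
im=[cv2.imread(f"pics/{n}0.png")[:,:,::-1] for n in ("scene","side")]
o=[i[:,:,::-1].copy() for i in im]
for c in near:
    V=[]
    for k,n in enumerate(("scene","side")):
        h,st=hull(im[k],c,near[c][k]); V.append((h,*fixed(n)))
    q0=np.append(back(near[c][0],.03,*fixed("scene"))[:2],0)
    for name,v in (("both",V),("scene",V[:1]),("side",V[1:])):
        q,f=fit(v,D[c],q0); print(c,name,q.round(4),np.degrees(q[2]).round(1),round(f,4))
        if name=="both":
            for k in (0,1):
                p=proj(box(q,D[c]),*V[k][1:]); 
                for r in (p[:4],p[4:]): cv2.polylines(o[k],[np.round(r).astype(int)],True,(0,255,0),1)
                a=np.array([[q[0],q[1],.05],[q[0]+.06*np.cos(q[2]),q[1]+.06*np.sin(q[2]),.05]]);a=np.round(proj(a,*V[k][1:])).astype(int);cv2.arrowedLine(o[k],tuple(a[0].tolist()),tuple(a[1].tolist()),(255,0,255),1)
cv2.imwrite("pics/o.png",cv2.resize(np.hstack([o[0][100:370,80:420],o[1][120:420,180:380][:270]]),None,fx=1.4,fy=1.4))
E
```

```text
blue both [ 0.4824  0.262  -0.3987] -22.8 0.2267
blue scene [ 0.4823  0.2621 -0.3986] -22.8 0.0137
blue side [0.4617 0.2294 1.1846] 67.9 0.4024Traceback (most recent call last):
  File "<stdin>", line 9, in <module>
  File "h.py", line 20, in hull
    i=min((i for i in range(1,n) if st[i,4]>300),key=lambda i:np.hypot(*(ce[i]-near)))
ValueError: min() iterable argument is empty
```

```bash
python3 - <<'E'
import cv2
a=cv2.imread("pics/scene0.png");b=cv2.imread("pics/side0.png")
A=cv2.cvtColor(a,cv2.COLOR_BGR2HSV);B=cv2.cvtColor(b,cv2.COLOR_BGR2HSV)
print("sc red top/front",A[220,235],A[240,285],A[247,265],"yel",A[297,150],A[270,100],"wood",A[250,200],A[300,300])
print("side blue",B[345,330],B[365,240],B[390,265],B[385,335],"red",B[235,268],B[250,290],B[225,340],"yel",B[163,303],B[185,300],"wood",B[220,200])
E
sed -i 's/(H>100)&(H<125)&(S>130)&(V>40)/(H>98)\&(H<128)\&(S>90)\&(V>25)/; s/((H<4)|(H>174))&(S>190)&(V>60)/((H<4)|(H>174))\&(S>150)\&(V>40)/' h.py
python3 - <<'E'
from h import *
for n in ("scene","side"):
    im=cv2.imread(f"pics/{n}0.png")[:,:,::-1]
    for c in ("blue","red","yellow"):
        k,l,st,ce=cv2.connectedComponentsWithStats(mask(im,c)); print(n,c,[(s[:5].tolist()) for s in st[1:] if s[4]>300])
E
```

```text
sc red top/front [  1 206 183] [  1 206 115] [  0 198 121] yel [ 28 178 236] [ 28 179 236] wood [ 12 160 167] [ 13 163 171]
side blue [108 124 121] [109 131 130] [109 101  91] [ 11 118 108] red [  8  47 103] [  3 174 101] [  2 188 152] yel [ 25 174 213] [ 24 173 167] wood [ 12 144 145]
scene blue [[241, 0, 44, 16, 314], [330, 131, 71, 68, 2774], [0, 390, 40, 30, 954]]
scene red [[285, 0, 31, 26, 355], [541, 44, 19, 47, 511], [217, 178, 81, 85, 3327], [244, 381, 57, 17, 819]]
scene yellow [[95, 235, 116, 131, 9076], [366, 305, 37, 31, 564]]
side blue [[204, 59, 98, 55, 4288], [215, 303, 131, 117, 6657]]
side red [[236, 23, 109, 53, 1485], [161, 163, 37, 26, 345], [256, 202, 96, 71, 2571]]
side yellow [[251, 136, 101, 58, 3842], [119, 218, 29, 40, 583]]
```

```bash
cat > f0.py <<'E'
from h import *
near={"blue":[(364,165),(280,355)],"red":[(257,218),(305,235)],"yellow":[(150,297),(303,163)]}
D={"blue":(.16,.13,.045),"red":(.16,.13,.045),"yellow":(.22,.17,.018)}
im=[cv2.imread(f"pics/{n}0.png")[:,:,::-1] for n in ("scene","side")]
o=[i[:,:,::-1].copy() for i in im]
for c in near:
    V=[]
    for k,n in enumerate(("scene","side")):
        h,st=hull(im[k],c,near[c][k]); V.append((h,*fixed(n)))
    q0=np.append(back(near[c][0],.03,*fixed("scene"))[:2],0)
    for name,v in (("both",V),("scene",V[:1]),("side",V[1:])):
        q,f=fit(v,D[c],q0); print(c,name,q.round(4),np.degrees(q[2]).round(1),round(f,4))
        if name=="both":
            for k in (0,1):
                p=proj(box(q,D[c]),*V[k][1:]); 
                for r in (p[:4],p[4:]): cv2.polylines(o[k],[np.round(r).astype(int)],True,(0,255,0),1)
                a=np.array([[q[0],q[1],.05],[q[0]+.06*np.cos(q[2]),q[1]+.06*np.sin(q[2]),.05]]);a=np.round(proj(a,*V[k][1:])).astype(int);cv2.arrowedLine(o[k],tuple(a[0].tolist()),tuple(a[1].tolist()),(255,0,255),1)
cv2.imwrite("pics/o.png",cv2.resize(np.hstack([o[0][120:420,80:420],o[1][120:420,180:380]]),None,fx=1.4,fy=1.4))
E
python3 f0.py
```

```text
blue both [0.4816 0.2617 2.7478] 157.4 0.0302
blue scene [ 0.4818  0.2619 -0.3949] -22.6 0.0079
blue side [ 0.4804  0.2585 -0.3883] -22.2 0.0136
red both [ 0.4892 -0.0312 -0.1658] -9.5 0.0309
red scene [ 0.4897 -0.0312  2.9738] 170.4 0.0065
red side [ 0.4884 -0.0344  2.9793] 170.7 0.0361
yellow both [ 0.5347 -0.298  -0.0684] -3.9 0.0326
yellow scene [ 0.5353 -0.2974 -0.0727] -4.2 0.0119
yellow side [ 0.5334 -0.3016 -0.0698] -4.0 0.0196
```

View pics/o.png

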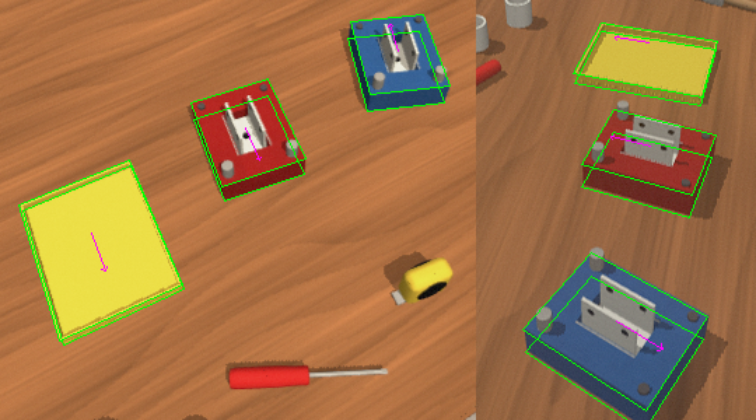

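```bash
cat > go.py <<'E'
from h import *
import sys
def go(x,y,z,yaw):  # yaw = world heading (deg) of the tool y axis, tool x down
    s=env.get_state(); Rt=R.from_quat(s["orientation"],scalar_first=True).as_matrix()
    c,n=np.cos(np.radians(yaw)),np.sin(np.radians(yaw))
    X=np.array([0,0,-1.]);Y=np.array([c,n,0]);G=np.stack([X,Y,np.cross(X,Y)],1)
    print("t",s["clock"].__round__(2),"tcp",s["tcp_pos"].round(4),"yhead",np.degrees(np.arctan2(Rt[1,1],Rt[0,1])).round(2),"gap",round(s["finger_gap"],4),"F",s["wrist_force"].round(1),"q",s["joint_pos"].round(2))
    d=np.array([x,y,z])-s["tcp_pos"]
    print("shift tool cm",(Rt.T@d*100).round(2),"turn deg",np.degrees(R.from_matrix(Rt.T@G).as_rotvec()).round(2), "shift in goal axes",(G.T@d*100).round(2))
    print(Rt.round(3).tolist())
if __name__=="__main__": go(*map(float,sys.argv[1:]))
E
python3 go.py .481 .2605 .2 67.5;python3 go.py .481 .2605 .2 -112.5
```

```text
t 0.1 tcp [ 0.2125 -0.5338  0.2305] yhead -68.3 gap 0.0855 F [ 1.3 -0.2  0.3] q [-1.33  0.31  0.05  1.3  -0.    1.43]
shift tool cm [  3.17 -63.87 -54.32] turn deg [-1.358e+02 -1.200e-01  3.000e-02] shift in goal axes [ 3.05 83.66 -5.59]
[[-0.0, 0.37, -0.929], [0.002, -0.929, -0.37], [-1.0, -0.002, -0.0]]
t 0.1 tcp [ 0.2125 -0.5338  0.2305] yhead -68.3 gap 0.0855 F [ 1.3 -0.2  0.3] q [-1.33  0.31  0.05  1.3  -0.    1.43]
shift tool cm [  3.17 -63.87 -54.32] turn deg [4.42e+01 2.00e-02 9.00e-02] shift in goal axes [  3.05 -83.66   5.59]
[[-0.0, 0.37, -0.929], [0.002, -0.929, -0.37], [-1.0, -0.002, -0.0]]
```

>>> drive_tool([
  [[0.1,-0.25,-4.0,-4,0,0,1],[0.1,-0.25,-4.0,-4,0,0,1],[0.1,-0.25,-4.0,-4,0,0,1],[0.1,-0.25,-4.0,-4,0,0,1],[0.1,-0.25,-4.0,-4,0,0,1]],
])

```text
clock: 0.52
tcp_pos: [0.3806, -0.4238, 0.2256]
orientation: [-0.252, -0.66, -0.253, 0.66]
wrist_force: [-0.1, -0.9, 0.2]
finger_gap: 0.0853
```

>>> drive_tool([
  [[0.1,-0.25,-4.0,-4,0,0,1],[0.1,-0.25,-4.0,-4,0,0,1],[0.1,-0.25,-4.0,-4,0,0,1],[0.1,-0.25,-4.0,-4,0,0,1],[0.1,-0.25,-4.0,-4,0,0,1]],
])

```text
clock: 0.93
tcp_pos: [0.4996, -0.2633, 0.2207]
orientation: [-0.364, -0.606, -0.364, 0.606]
wrist_force: [0.4, -0.2, 0.6]
finger_gap: 0.0852
```

>>> drive_tool([
  [[0.1,-0.25,-4.0,-4,0,0,1],[0.1,-0.25,-4.0,-4,0,0,1],[0.1,-0.25,-4.0,-4,0,0,1],[0.1,-0.25,-4.0,-4,0,0,1],[0.1,-0.25,-4.0,-4,0,0,1]],
])

```text
clock: 1.35
tcp_pos: [0.5563, -0.0721, 0.2157]
orientation: [-0.463, -0.534, -0.464, 0.534]
wrist_force: [1.2, -0.6, -1.5]
finger_gap: 0.0852
```

>>> drive_tool([
  [[0.1,-0.25,-4.0,-4,0,0,1],[0.1,-0.25,-4.0,-4,0,0,1],[0.1,-0.25,-4.0,-4,0,0,1],[0.1,-0.25,-4.0,-4,0,0,1],[0.1,-0.25,-4.0,-4,0,0,1]],
])

```text
clock: 1.77
tcp_pos: [0.5442, 0.127, 0.2107]
orientation: [0.549, 0.445, 0.549, -0.446]
wrist_force: [-0.4, 0.3, -0.0]
finger_gap: 0.0855
```

```bash
python3 go.py .481 .2605 .2 67.5
```

```text
t 1.77 tcp [0.5442 0.127  0.2107] yhead 11.9 gap 0.0855 F [-0.4  0.3 -0. ] q [ 0.09  0.29 -0.04  1.24 -0.    1.45]
shift tool cm [  1.07  -3.43 -14.37] turn deg [-5.56e+01 -1.00e-02  3.00e-02] shift in goal axes [  1.07   9.92 -10.95]
[[-0.001, 0.978, 0.206], [-0.0, 0.206, -0.978], [-1.0, -0.001, 0.0]]
```

>>> drive_tool([
  [[0.3,-0.9,-3.6,0,0,0,1],[0.3,-0.9,-3.6,0,0,0,1],[0.3,-0.9,-3.6,0,0,0,1],[0.2,-0.8,-3.6,-7,0,0,1],[0,0,0,-7,0,0,1]],
])

```text
clock: 2.18
tcp_pos: [0.4773, 0.2638, 0.1994]
orientation: [0.6, 0.372, 0.602, -0.373]
wrist_force: [-0.6, 0.4, -0.6]
finger_gap: 0.0853
```

>>> drive_tool([
  [[0,0,0,-7,0,0,1],[0,0,0,-7,0,0,1],[0,0,0,-7,0,0,1],[0,0,0,-7,0,0,1],[0,0,0,-7,0,0,1]],
])

```text
clock: 2.6
tcp_pos: [0.4807, 0.259, 0.1998]
orientation: [0.684, 0.176, 0.685, -0.177]
wrist_force: [-0.3, -0.5, -1.6]
finger_gap: 0.0854
```

>>> drive_tool([
  [[0,0,0,-6.6,0,0,1],[0,0,0,0,0,0,1],[0,0,0,0,0,0,1],[0,0,0,0,0,0,1],[0,0,0,0,0,0,1]],
])

```text
clock: 3.02
tcp_pos: [0.481, 0.2589, 0.2001]
orientation: [0.693, 0.14, 0.693, -0.14]
wrist_force: [0.3, 0.4, 0.1]
finger_gap: 0.0854
```

```bash
python3 go.py .481 .2605 .2 67.5; python3 - <<'E'
from h import *
s=env.get_state(); im=env.read_camera("wrist"); cv2.imwrite("pics/w1.png",im[:,:,::-1])
np.savez("w1.npz",tcp_pos=s["tcp_pos"],orientation=s["orientation"])
E
```

```text
t 3.02 tcp [0.481  0.2589 0.2001] yhead 67.19 gap 0.0854 F [0.3 0.4 0.1] q [ 0.35  0.27 -0.09  1.21 -0.    0.74]
shift tool cm [ 0.01  0.15 -0.06] turn deg [-0.31 -0.01  0.01] shift in goal axes [ 0.01  0.15 -0.06]
[[-0.0, 0.388, 0.922], [-0.0, 0.922, -0.388], [-1.0, -0.0, -0.0]]
```

View pics/w1.png

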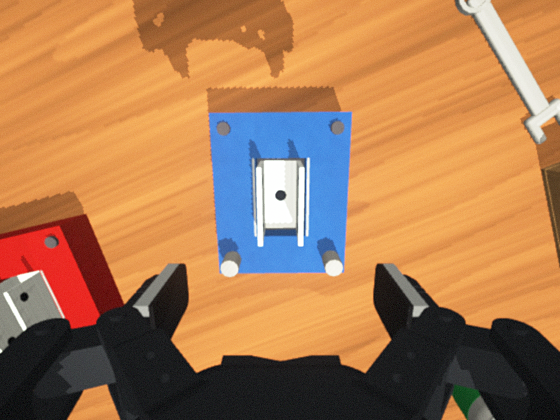

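```bash
cat > ov.py <<'E'
from h import *
import sys
def loops(q,zb,yaw2=0):
    c,s=np.cos(q[2]),np.sin(q[2]); L=[]
    def t(P): P=np.array(P,float); return np.c_[q[0]+c*P[:,0]-s*P[:,1],q[1]+s*P[:,0]+c*P[:,1],P[:,2]]
    for sg in (1,-1):
        L.append(t([[-.035,sg*.02,zb+.056],[.035,sg*.02,zb+.056],[.035,sg*.016,zb+.056],[-.035,sg*.016,zb+.056]]))
    L.append(t([[-.035,-.016,zb+.004],[.035,-.016,zb+.004],[.035,.016,zb+.004],[-.035,.016,zb+.004]]))
    return L
if __name__=="__main__":
    n=sys.argv[1]; S=np.load(n+".npz"); im=cv2.imread(f"pics/{n}.png"); K,T=wrist(S)
    dx,dy,dyaw=[float(a) for a in sys.argv[2:5]] if len(sys.argv)>2 else (0,0,0)
    q=(.481,.2605,np.radians(-22.5)); f=3
    big=cv2.resize(im,None,fx=f,fy=f,interpolation=cv2.INTER_CUBIC)
    qb=(q[0]+dx,q[1]+dy,q[2]+np.radians(dyaw))
    for L,col in ([(box(q,(.16,.13,.045))[4:],(0,255,0)),(box(q,(.078,.048,.045))[4:],(0,255,255))]+[(l,(255,0,255)) for l in loops(qb,.025)]):
        p=(proj(L,K,T)+.5)*f-.5; cv2.polylines(big,[np.round(p).astype(int)],True,col,1)
    x,y=proj([[q[0],q[1],.05]],K,T)[0]*f; x,y=int(x),int(y)
    cv2.imwrite(f"pics/{n}_o.png",big[max(0,y-290):y+290,max(0,x-240):x+260])
    h,st=hull(cv2.imread(f"pics/{n}.png")[:,:,::-1],"blue",proj([[q[0],q[1],.045]],K,T)[0]); print(st)
    print("die wrist fit",fit([(h,K,T)],(.16,.13,.045),q))
E
python3 ov.py w1
```

```text
[  209   112   143   161 16098]
die wrist fit (array([ 0.4802019 ,  0.26049552, -0.39097569]), np.float64(0.01045505944711067))
```

View pics/w1_o.png

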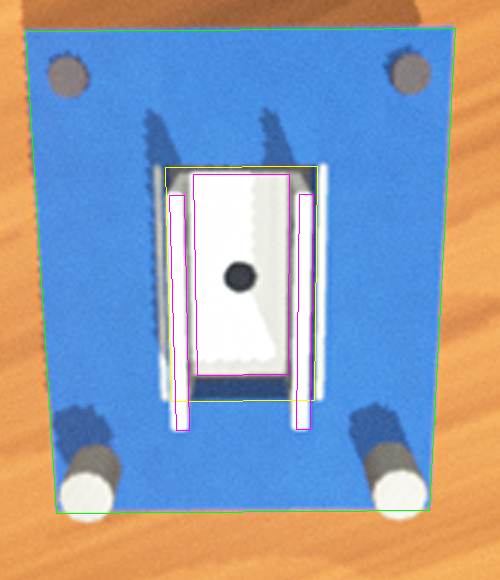

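>>> drive_tool([
  [[2.5,0.15,0,0,0,0,1],[3,0,0,-0.3,0,0,1],[3,0,0,0,0,0,1],[2.5,0,0,0,0,0,1],[1,0,0,0,0,0,1]],
], squeeze=50)

```text
clock: 3.48
tcp_pos: [0.4793, 0.2594, 0.0767]
orientation: [0.692, 0.137, 0.695, -0.139]
wrist_force: [-1.0, -0.1, 0.8]
finger_gap: 0.0853
```

>>> drive_tool([
  [[1.2,0,0,0,0,0,1],[1.2,0,0,0,0,0,1],[0.6,0,0,0,0,0,1],[0,0,0,0,0,0,1],[0,0,0,0,0,0,1]],
])

```text
clock: 3.9
tcp_pos: [0.4819, 0.2604, 0.0508]
orientation: [0.694, 0.137, 0.694, -0.137]
wrist_force: [-1.0, -0.2, -0.1]
finger_gap: 0.0851
```

```bash
python3 go.py .481 .2605 .05 67.5; python3 - <<'E'
from h import *
im=env.read_camera("side"); cv2.imwrite("pics/s2.png",cv2.resize(im[200:420,150:400,::-1],None,fx=2.6,fy=2.6))
im=env.read_camera("wrist"); cv2.imwrite("pics/w2.png",im[:,:,::-1])
E
```

```text
t 3.9 tcp [0.4819 0.2604 0.0508] yhead 67.58 gap 0.0851 F [-1.  -0.2 -0.1] q [ 0.35  0.38 -0.32  0.87 -0.    0.74]
shift tool cm [ 0.08 -0.03 -0.09] turn deg [ 0.08  0.02 -0.01] shift in goal axes [ 0.08 -0.03 -0.09]
[[0.0, 0.381, 0.924], [-0.0, 0.924, -0.381], [-1.0, 0.0, 0.0]]
```

View pics/s2.png

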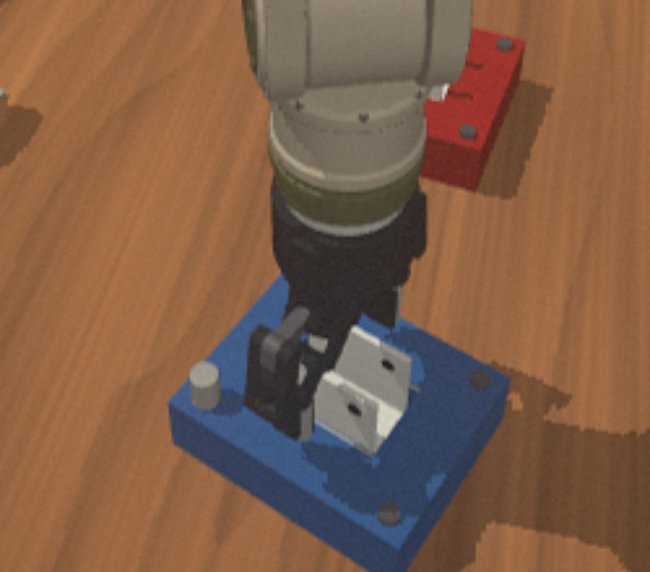

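View pics/w2.png

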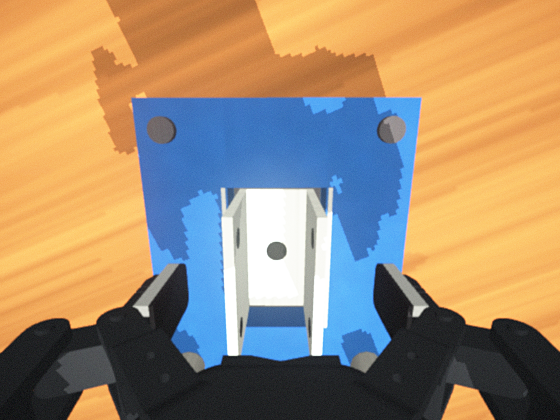

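>>> drive_tool([
  [[0,0,0,0,0,0,0.3],[0,0,0,0,0,0,0.3],[0,0,0,0,0,0,0.3],[0,0,0,0,0,0,0.3],[0,0,0,0,0,0,0.3]],
], squeeze=50)

```text
clock: 4.42
tcp_pos: [0.4819, 0.2601, 0.0508]
orientation: [0.694, 0.137, 0.693, -0.138]
wrist_force: [-1.0, -1.3, 4.2]
finger_gap: 0.0392
```

>>> drive_tool([
  [[0,0,0,0,0,0,0.2],[0,0,0,0,0,0,0.2],[0,0,0,0,0,0,0.2],[0,0,0,0,0,0,0.2],[0,0,0,0,0,0,0.2]],
])

```text
clock: 4.83
tcp_pos: [0.4818, 0.2601, 0.0508]
orientation: [0.694, 0.137, 0.693, -0.137]
wrist_force: [-1.1, -2.2, 6.2]
finger_gap: 0.0393
```

>>> drive_tool([
  [[-0.3,0,0,0,0,0,0.2],[-0.6,0,0,0,0,0,0.2],[-0.8,0,0,0,0,0,0.2],[-1,0,0,0,0,0,0.2],[-1,0,0,0,0,0,0.2]],
])

```text
clock: 5.25
tcp_pos: [0.4815, 0.2604, 0.0881]
orientation: [0.694, 0.137, 0.694, -0.137]
wrist_force: [-0.2, -0.4, -3.3]
finger_gap: 0.0393
```

>>> drive_tool([
  [[-1.5,0,0,0,0,0,0.2],[-2,0,0,0,0,0,0.2],[-2,0,0,0,0,0,0.2],[-2,0,0,0,0,0,0.2],[-1,0,0,0,0,0,0.2]],
])

```text
clock: 5.67
tcp_pos: [0.4829, 0.2609, 0.1759]
orientation: [0.695, 0.138, 0.692, -0.136]
wrist_force: [0.6, 0.8, -3.1]
finger_gap: 0.0393
```

```bash
python3 go.py .535 -.2985 .16 86; python3 - <<'E'
from h import *
im=env.read_camera("side"); cv2.imwrite("pics/s3.png",cv2.resize(im[170:420,150:400,::-1],None,fx=2.2,fy=2.2))
im=env.read_camera("wrist"); cv2.imwrite("pics/w3.png",im[:,:,::-1])
E
```

```text
t 5.67 tcp [0.4829 0.2609 0.1759] yhead 67.61 gap 0.0393 F [ 0.6  0.8 -3.1] q [ 0.35  0.28 -0.13  1.15  0.    0.74]
shift tool cm [  1.52 -49.74  26.12] turn deg [-18.39   0.22  -0.14] shift in goal axes [  1.59 -55.44   9.1 ]
[[0.004, 0.381, 0.925], [0.002, 0.925, -0.381], [-1.0, 0.003, 0.003]]
```

View pics/s3.png

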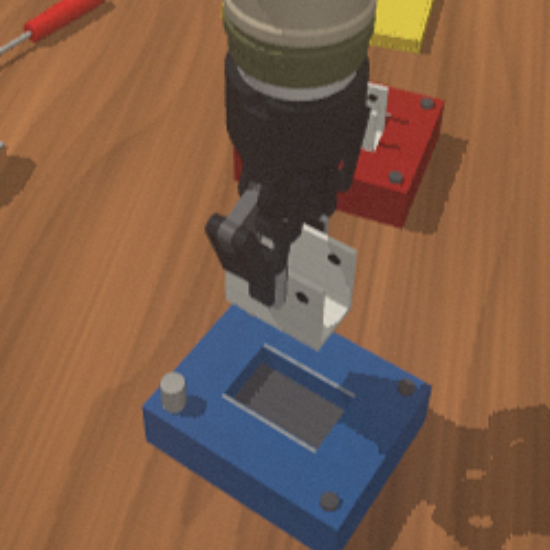

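View pics/w3.png

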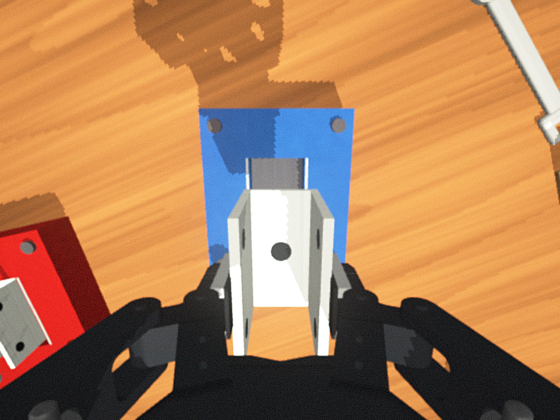

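>>> drive_tool([
  [[0,-1.4,0.8,0,0,0,0.2],[0,-2.9,1.5,0,0,0,0.2],[0,-3.6,1.9,0,0,0,0.2],[0,-3.6,1.9,0,0,0,0.2],[0,-3.6,1.9,0,0,0,0.2]],
])

```text
clock: 6.18
tcp_pos: [0.4971, 0.089, 0.171]
orientation: [0.693, 0.137, 0.694, -0.137]
wrist_force: [1.1, -0.1, -3.2]
finger_gap: 0.0393
```

>>> drive_tool([
  [[0,-3.6,1.9,0,0,0,0.2],[0,-3.6,1.9,0,0,0,0.2],[0,-3.6,1.9,0,0,0,0.2],[0,-3.6,1.9,0,0,0,0.2],[0,-3.6,1.9,0,0,0,0.2]],
])

```text
clock: 6.6
tcp_pos: [0.5164, -0.1141, 0.1711]
orientation: [0.693, 0.137, 0.694, -0.137]
wrist_force: [0.0, -0.2, -2.8]
finger_gap: 0.0391
```

>>> drive_tool([
  [[0,-3.6,1.9,0,0,0,0.2],[0,-3.6,1.9,0,0,0,0.2],[0,-3.6,1.9,0,0,0,0.2],[0,-3.2,1.7,0,0,0,0.2],[0,-2.0,1.0,0,0,0,0.2]],
])

```text
clock: 7.02
tcp_pos: [0.5335, -0.2961, 0.1705]
orientation: [0.693, 0.138, 0.694, -0.139]
wrist_force: [1.2, -0.4, -2.0]
finger_gap: 0.0392
```

>>> drive_tool([
  [[0,0,0,-6.2,0,0,0.2],[0,0,0,-6.2,0,0,0.2],[0,0,0,-6.2,0,0,0.2],[0,0,0,0,0,0,0.2],[0,0,0,0,0,0,0.2]],
])

```text
clock: 7.43
tcp_pos: [0.5334, -0.292, 0.171]
orientation: [0.706, 0.025, 0.707, -0.024]
wrist_force: [0.2, 0.1, -3.5]
finger_gap: 0.0393
```

```bash
python3 go.py .535 -.2985 .16 86; python3 - <<'E'
from h import *
im=env.read_camera("side"); cv2.imwrite("pics/s4.png",cv2.resize(im[60:280,180:430,::-1],None,fx=2.4,fy=2.4))
s=env.get_state();im=env.read_camera("wrist"); cv2.imwrite("pics/w4.png",im[:,:,::-1])
K,T=wrist(s); h,st=hull(im,"yellow",(280,200)); print(st)
print(proj([[.535,-.2985,.004]],K,T))
E
```

```text
t 7.43 tcp [ 0.5334 -0.292   0.171 ] yhead 86.03 gap 0.0393 F [ 0.2  0.1 -3.5] q [-0.63  0.4   0.02  1.2  -0.   -0.56]
shift tool cm [ 1.1  -0.64  0.2 ] turn deg [ 0.03 -0.1  -0.06] shift in goal axes [ 1.1  -0.64  0.2 ]
[[-0.002, 0.069, 0.998], [0.001, 0.998, -0.069], [-1.0, 0.001, -0.002]]
[  176    78   193   213 25845]
[[272.68715907 197.98058332]]
```

View pics/s4.png

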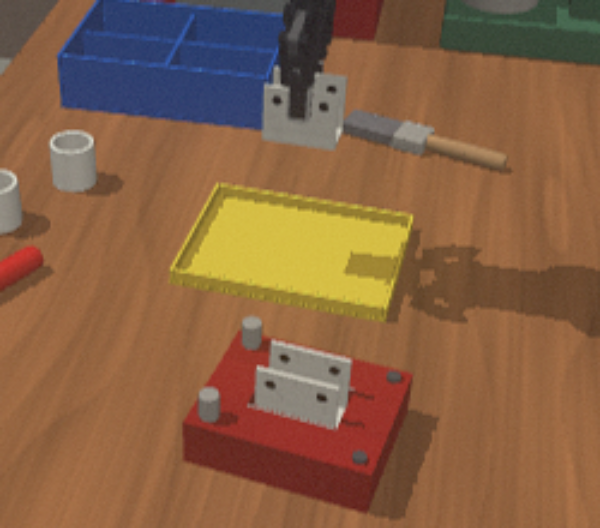

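View pics/w4.png

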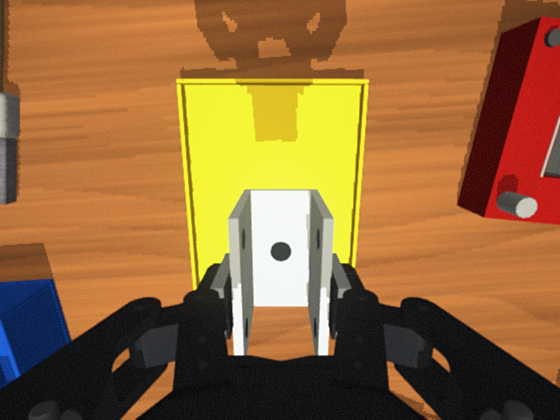

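>>> drive_tool([
  [[2,-0.6,0.2,0,0,0,0.2],[2.5,0,0,0,0,0,0.2],[2.5,0,0,0,0,0,0.2],[2.5,0,0,0,0,0,0.2],[1.5,0,0,0,0,0,0.2]],
])

```text
clock: 7.95
tcp_pos: [0.5344, -0.2972, 0.0594]
orientation: [0.706, 0.025, 0.708, -0.023]
wrist_force: [-0.4, 0.1, -2.7]
finger_gap: 0.0394
```

>>> drive_tool([
  [[0.8,0,0,0,0,0,0.2],[0.7,0,0,0,0,0,0.2],[0.5,0,0,0,0,0,0.2],[0.3,0,0,0,0,0,0.2],[0,0,0,0,0,0,0.2]],
])

```text
clock: 8.37
tcp_pos: [0.5359, -0.2986, 0.0395]
orientation: [0.707, 0.023, 0.707, -0.024]
wrist_force: [0.6, -0.0, -3.3]
finger_gap: 0.039
```

>>> drive_tool([
  [[0.1,0,0,0,0,0,0.2],[0.1,0,0,0,0,0,0.2],[0,0,0,0,0,0,0.2],[0,0,0,0,0,0,0.2],[0,0,0,0,0,0,0.2]],
])

```text
clock: 8.78
tcp_pos: [0.5358, -0.2986, 0.0376]
orientation: [0.707, 0.023, 0.707, -0.024]
wrist_force: [0.5, 0.4, -2.8]
finger_gap: 0.0392
```

```bash
python3 go.py .535 -.2985 .03 86
```

```text
t 8.78 tcp [ 0.5358 -0.2986  0.0376] yhead 86.2 gap 0.0392 F [ 0.5  0.4 -2.8] q [-0.64  0.51 -0.16  0.91 -0.   -0.57]
shift tool cm [ 0.76  0.   -0.08] turn deg [0.2  0.03 0.02] shift in goal axes [ 0.76  0.   -0.08]
[[0.0, 0.066, 0.998], [-0.0, 0.998, -0.066], [-1.0, -0.0, 0.0]]
```

Step down slowly, watching for contact.

>>> drive_tool([
  [[0.2,0,0,0,0,0,0.2],[0.2,0,0,0,0,0,0.2],[0.1,0,0,0,0,0,0.2],[0,0,0,0,0,0,0.2],[0,0,0,0,0,0,0.2]],
])

```text
clock: 9.2
tcp_pos: [0.5355, -0.2983, 0.0321]
orientation: [0.707, 0.023, 0.707, -0.023]
wrist_force: [0.2, -0.4, -3.1]
finger_gap: 0.0394
```

>>> drive_tool([
  [[0.1,0,0,0,0,0,0.2],[0,0,0,0,0,0,0.2],[0.05,0,0,0,0,0,0.2],[0,0,0,0,0,0,0.2],[0,0,0,0,0,0,0.2]],
])

```text
clock: 9.62
tcp_pos: [0.5357, -0.2984, 0.0308]
orientation: [0.707, 0.023, 0.707, -0.023]
wrist_force: [0.6, 0.5, -3.5]
finger_gap: 0.0392
```

>>> drive_tool([
  [[0.1,0,0,0,0,0,0.2],[0,0,0,0,0,0,0.2],[0,0,0,0,0,0,0.2],[0,0,0,0,0,0,0.2],[0,0,0,0,0,0,0.2]],
])

```text
clock: 10.03
tcp_pos: [0.5357, -0.2985, 0.0298]
orientation: [0.707, 0.023, 0.707, -0.023]
wrist_force: [0.1, -0.2, -2.0]
finger_gap: 0.0392
```

```bash
python3 - <<'E'
from h import *
im=env.read_camera("side"); cv2.imwrite("pics/s5.png",cv2.resize(im[80:210,230:380,::-1],None,fx=4,fy=4,interpolation=cv2.INTER_CUBIC))
E
```

```text
(no output)
```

View pics/s5.png

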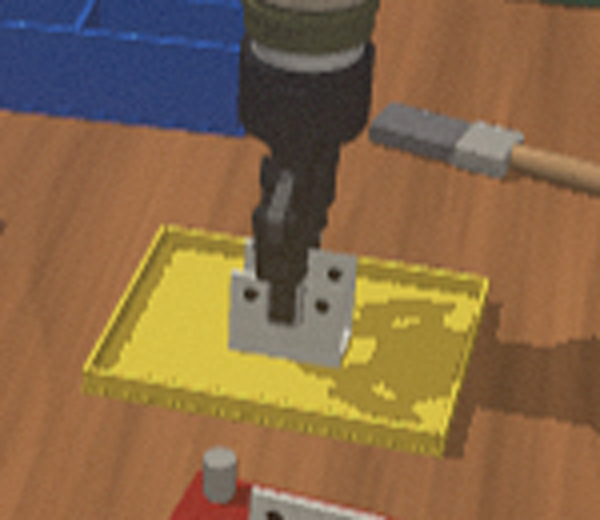

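>>> drive_tool([
  [[0.05,0,0,0,0,0,0.2],[0,0,0,0,0,0,0.2],[0,0,0,0,0,0,0.2],[0,0,0,0,0,0,0.2],[0,0,0,0,0,0,0.2]],
])

```text
clock: 10.5
tcp_pos: [0.5357, -0.2985, 0.0298]
orientation: [0.707, 0.023, 0.707, -0.024]
wrist_force: [-2.3, 0.5, 4.6]
finger_gap: 0.0391
```

>>> drive_tool([
  [[0.05,0,0,0,0,0,0.2],[0,0,0,0,0,0,0.2],[0,0,0,0,0,0,0.2],[0,0,0,0,0,0,0.2],[0,0,0,0,0,0,0.2]],
])

```text
clock: 10.92
tcp_pos: [0.5357, -0.2985, 0.0298]
orientation: [0.707, 0.023, 0.707, -0.024]
wrist_force: [-3.7, 1.1, 7.3]
finger_gap: 0.0393
```

>>> drive_tool([
  [[0,0,0,0,0,0,0.7],[0,0,0,0,0,0,0.9],[0,0,0,0,0,0,0.9],[0,0,0,0,0,0,0.9],[0,0,0,0,0,0,0.9]],
])

```text
clock: 11.33
tcp_pos: [0.5357, -0.2985, 0.0286]
orientation: [0.707, 0.023, 0.707, -0.023]
wrist_force: [0.2, 0.5, 0.3]
finger_gap: 0.0771
```

>>> drive_tool([
  [[0,0,0,0,0,0,0.9],[0,0,0,0,0,0,0.9],[-0.5,0,0,0,0,0,0.9],[-1,0,0,0,0,0,0.9],[-1,0,0,0,0,0,0.9]],
])

```text
clock: 11.75
tcp_pos: [0.5355, -0.2983, 0.0545]
orientation: [0.707, 0.023, 0.707, -0.023]
wrist_force: [-0.1, -0.1, 0.2]
finger_gap: 0.0766
```

>>> drive_tool([
  [[-2.5,0,0,0,0,0,0.9],[-3,0,0,0,0,0,0.9],[-3,0,0,0,0,0,0.9],[-2.5,0,0,0,0,0,0.9],[-1,0,0,0,0,0,0.9]],
])

```text
clock: 12.17
tcp_pos: [0.5375, -0.2997, 0.1797]
orientation: [0.709, 0.022, 0.704, -0.025]
wrist_force: [0.6, -0.7, 0.4]
finger_gap: 0.0769
```

>>> drive_tool([
  [[0,0,0,0,0,0,0.9],[0,0,0,0,0,0,0.9],[0,0,0,0,0,0,0.9],[0,0,0,0,0,0,0.9],[0,0,0,0,0,0,0.9]],
])

```text
clock: 12.58
tcp_pos: [0.5348, -0.2978, 0.1719]
orientation: [0.706, 0.024, 0.708, -0.023]
wrist_force: [0.6, -0.4, -0.0]
finger_gap: 0.077
```

```bash
python3 - <<'E'
from h import *
from ov import loops
s=env.get_state(); print(s["clock"],s["tcp_pos"],s["wrist_force"])
w=env.read_camera("wrist")[:,:,::-1].copy(); K,T=wrist(s)
c=env.read_camera("scene")[:,:,::-1].copy()
d=env.read_camera("side")[:,:,::-1].copy()
q=(s["tcp_pos"][0],s["tcp_pos"][1],np.radians(-3.8))
o=[]
for im,(k,t),y,x in ((w,(K,T),(60,360),(140,420)),(d,fixed("side"),(110,290),(220,388))):
    f=2 if im is w else 2; 
    b=cv2.resize(im,None,fx=f,fy=f,interpolation=cv2.INTER_CUBIC)
    for l in loops(q,.004): cv2.polylines(b,[np.round(proj(l,k,t)*f).astype(int)],True,(255,0,255),1)
    o.append(b[y[0]*f:y[1]*f,x[0]*f:x[1]*f])
cv2.imwrite("pics/w6.png",o[0]);cv2.imwrite("pics/s6.png",o[1]);cv2.imwrite("pics/c6.png",c)
c0=cv2.imread("pics/side0.png"); cv2.imwrite("pics/red6.png",cv2.resize(np.hstack([c0[190:280,240:370],d[190:280,240:370]]),None,fx=3,fy=3))
E
```

```text
12.5833 [ 0.53478581 -0.29780974  0.17192032] [ 0.61550262 -0.39495253 -0.01834018]
```

View pics/w6.png

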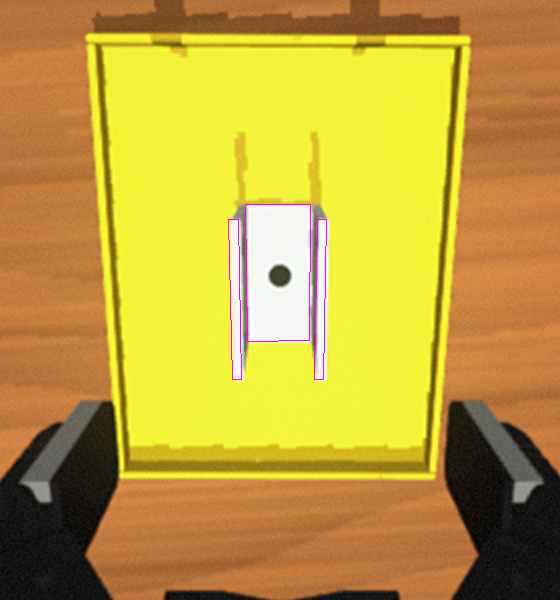

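View pics/s6.png

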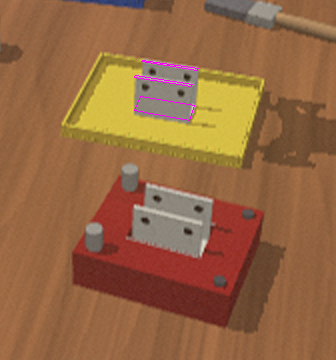

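View pics/red6.png

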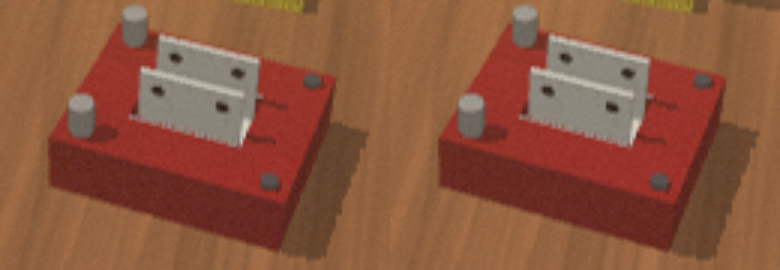

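The wrist view shows the bracket upright in the middle of the tray. The model overlay lies on its flanges and base, with the base hole at about (280, 275) in the crop. The red-die bracket looks unchanged from the first picture, and the arm is clear of everything.

```bash
python3 - <<'E'
from workcell import env
print(env.hand_in())
E
```

```text
the job is handed in; nothing more can be done
None
```

I lifted the bracket out of the blue die and lowered it to the tray floor while still gripped. I then released it, backed the arm up to about 0.17 m, and handed the job in at about 12.7 s of the 37 s allowed. The hand-in gives no verdict, so what follows is from my own checks.

- **Contact with the tray floor:** before release the wrist force changed from about -3 N (the bracket's weight) to +7 N, with the TCP at z = 0.030 m. That matches the expected touchdown height.
- **Bracket after release:** the wrist and side pictures show it upright, flanges up, and a model drawn standing on the floor lies on it. It is within a few millimetres of my estimate of the tray centre (0.535, -0.298).
- **Other bracket:** before and after crops of the red die look the same. I compared these by eye and did not measure them.
- **Robot at hand-in:** wrist force was about 0.7 N, which is noise level, and the fingers were clear of everything.
- **Position agreement:** my position estimates from the different cameras differed by 1 to 4 mm. A first attempt at finding the dies failed on colour thresholds that were too tight; I fixed that before moving the arm.

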